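# Find the socket for the filter nut on the bench air line

### The job

Set the bleed lever on the bench air manifold half open, at 45 degrees, so that the line vents slowly. Then find out, by trying, which of the two sockets fits the hex nut on the port next to the lever: seat that one squarely, fully down on the nut's flange, and finish while still gripping it there, lever still at 45 degrees. The socket that does not fit must stand upright on the bench top, and the other things on the bench are left where they are.

Things in the scene. Friction and masses are not known exactly. Their poses are not given: they have to be found in the camera images.
- bleed_lever (a joint): angle of the bleed valve's lever, rad: 0 = closed, square across the bar, pointing to the manifold's -x; grows clockwise seen from above, towards the manifold's +y (away from the nuts), to 1.571 = fully open, along the bar. Half open is 0.785. Starts between 0 and 0.35; stays where left (friction about 0.2 N m).
- lever_pivot (a point): point on the lever's vertical pivot axis, at the mid height of the lever's sleeve, 89 mm above the bench; fixed; its axes are those of the manifold: y along the bar, from the nuts towards the lever, z up
- lever_grip (a point): middle of the lever's black rubber sleeve (65 mm long, 16 mm wide, 12 mm high), 85 mm out from the pivot; its -x axis points outward along the lever, z up; free space beneath it
- service_port (a point): centre, on the flange face 53 mm above the bench, of the port next to the lever, 120 mm from lever_pivot along the bar (aluminium, 60 mm wide, 340 long, top at 45 mm). The nut here is the one to work on; the far port lies 110 mm further along. The right socket has 1 mm play all round and goes on within 9 degrees of alignment; a wrong one stops about 14 mm above the flange
- nut_p: bright hex nut that never turns, 16 mm tall, chamfered top, on a 58 mm flange on the manifold, on either port. Of the two nuts one is 24 mm across flats with a 12 mm thick stud 20 mm above its top, one 30 mm with a stud of 4 mm. Origin: on its axis at the flange's upper face, where a socket's rim rests; z up; flats face 0, 60, 120.. degrees from x.
- nut_q: the other bright hex nut that never turns, 16 mm tall, chamfered top, on a 58 mm flange on the manifold, on either port. Of the two nuts one is 24 mm across flats with a 12 mm thick stud 20 mm above its top, one 30 mm with a stud of 4 mm. Origin: on its axis at the flange's upper face, where a socket's rim rests; z up; flats face 0, 60, 120.. degrees from x.
- socket_1: dark steel socket, 44 mm round, 50 mm tall, standing mouth down; on top a square adapter 22 mm wide, from 50 to 88 mm, faces square to x and y. Origin: centre of the mouth's rim; z up. About 0.3 kg. Both sockets look the same; the hex bores (flats facing 0, 60, 120.. degrees from x) are hidden: one is 26 mm across flats, 40 deep, the other 32.5 mm, 22 deep; not marked which.
- socket_2: dark steel socket, 44 mm round, 50 mm tall, standing mouth down; on top a square adapter 22 mm wide, from 50 to 88 mm, faces square to x and y. Origin: centre of the mouth's rim; z up. About 0.3 kg. Both sockets look the same; the hex bores (flats facing 0, 60, 120.. degrees from x) are hidden: one is 26 mm across flats, 40 deep, the other 32.5 mm, 22 deep; not marked which.
- tape_roll: clear roll of tape lying flat, 72 mm across, 20 mm high, origin under its centre; a bystander in front of the manifold
- bangle: plain metal ring lying flat between the sockets, 52 mm across, 11 mm high, origin under its centre; a bystander
- screwdriver: wood-handled screwdriver lying on the bench, about 200 mm long and under 40 mm high, along its x; a bystander
- jar: glass jar with steel lid, 60 mm across, 75 mm high, origin under its centre; a bystander to the right of the sockets
Mind the look-alikes: they are no part of the job. Leave any green or red look-alike of the socket_1 alone.

How it is judged:
On the way, in this order (a step that is already met when the one before it is completed fails the run):
1. the bleed lever is set half open, 45 degrees (value of joint bleed_lever between 0.655 and 0.915 rad), for 0.3 s.
2. the socket that fits is fully seated on the nut next to the lever, in the fingers' grip (((horizontal distance between socket_1 and service_port below 0.004 m and z of socket_1 in the frame of service_port between -0.004 and 0.004 m and angle between socket_1's own z axis and vertical below 0.08 rad and contact force between the fingers and socket_1 above 3 N and height (world z) of socket_2 between -0.01 and 0.012 m and angle between socket_2's own z axis and vertical below 0.1 rad and linear speed of socket_2 below 0.02 m/s) or (horizontal distance between socket_2 and service_port below 0.004 m and z of socket_2 in the frame of service_port between -0.004 and 0.004 m and angle between socket_2's own z axis and vertical below 0.08 rad and contact force between the fingers and socket_2 above 3 N and height (world z) of socket_1 between -0.01 and 0.012 m and angle between socket_1's own z axis and vertical below 0.1 rad and linear speed of socket_1 below 0.02 m/s))), for 0.3 s.
At the end, for the whole second after the job is handed in: Lever at 45 degrees within 7; the fitting socket gripped (over 3 N) on the nut beside the lever, within 4 mm of its axis, rim within 4 mm of the flange, upright within 4.5 degrees; the other socket still and upright (within 5 degrees) on the bench top (all of step 1 and ((horizontal distance between socket_1 and service_port below 0.004 m and z of socket_1 in the frame of service_port between -0.004 and 0.004 m and angle between socket_1's own z axis and vertical below 0.08 rad and contact force between the fingers and socket_1 above 3 N and height (world z) of socket_2 between -0.01 and 0.012 m and angle between socket_2's own z axis and vertical below 0.1 rad and linear speed of socket_2 below 0.02 m/s) or (horizontal distance between socket_2 and service_port below 0.004 m and z of socket_2 in the frame of service_port between -0.004 and 0.004 m and angle between socket_2's own z axis and vertical below 0.08 rad and contact force between the fingers and socket_2 above 3 N and height (world z) of socket_1 between -0.01 and 0.012 m and angle between socket_1's own z axis and vertical below 0.1 rad and linear speed of socket_1 below 0.02 m/s))); the arm keeps its last pose, push and grip.
It fails at once if a bystander was pushed more than 40 mm from its place (distance of any of tape_roll, bangle, screwdriver, jar from where it was at the start of the episode above 0.04 m).
It also fails if it takes over 64 s, if anything falls off the work surface, if the arm or the gripper's body presses on something with over 40 N, if the wrist force passes 120 N, or if a joint passes its speed limit or range.

### The arm

A 7-joint arm with a two-finger parallel gripper is mounted at the origin on the work surface. World frame = base frame: x ahead of the robot, y to its left, z up, the work surface at z = 0. Lengths are in m, angles in rad, forces in N, time in s.
With the tool pointing down it reaches from about 0.4 to 0.875 m from the base axis. Payload 19.3 kg.
Tool frame: the origin (TCP) lies midway between the tips of the shut fingers; the grasp point (between the pads) lies bot.tcp_to_grasp behind it (bot.tcp_to_grasp is the distance from the TCP to the grasp point, in m); z points along the fingers, y is the line along which they close (so a half turn about z gives the same grasp; the last joint's range is limited). The gripper opens to 85 mm and grips with 20 to 120 N. Pads are 22 mm wide; open, the fingers measure 114 mm over their backs; the gripper's body (76 mm by 85 mm) begins 54 mm behind the grasp point. The pads swing forward as they close: fully open they stand 13 mm farther back than shut.
Start: joints at [-1.304, 0.521, -0.036, 1.599, 0.021, 1.021, -0.113], TCP at [0.207, 0.59, 0.193] pointing down, gripper open.
Joint ranges: [-2.91, 2.91], [-0.3, 2.13], [-1.5, 1.42], [0.17, 2.43], [-1.26, 4.41], [0.16, 1.93], [-2.52, 2.52]. Speed limits (rad/s): [1.89, 1.89, 2.39, 2.39, 3.01, 3.01, 3.01].

### API

Orientations are given as [roll, pitch, yaw] about the fixed x, y, z axes, in that order (R = Rz(yaw) Ry(pitch) Rx(roll)).
In Python, from workcell import observe, imaging, bot gives the robot as it stands.
- The arm moves only by the tool send_rows, never from a script. Its argument "plan" is text: rows parted by semicolons, each of 7 numbers parted by spaces: the shift along the tool's x, y, z in m, then the turn, a rotation vector about the tool's x, y, z in degrees, then the finger opening in m, from 0 to 0.0854. In form: dx dy dz rx ry rz claw; .... A call has 1 to 10 rows; each row is the pose to reach, as a shift and turn from the pose commanded when the call began, along the tool's axes at that moment; what a row does not reach only later rows make up. A row lasts 1/12 s, in which the tool goes at most 41.7 mm and 7.16 degrees, less where a joint would pass 70% of its speed; a pose out of reach is approached as far as the arm can. A call with a gripper value outside its range is refused whole. The fingers move at their own pace and stop on an object; "grip_force" is the grip in N (left out, the last holds). Time passes only in rows, so rows that repeat a pose let the fingers close. It gives the time, the measured TCP pose, the force, the opening and the grip force at its end, in the units of the state.
- observe(): the state, without advancing time (a new reading comes with each control period).
- imaging.grab_frame(name): name is "side" or "top"; returns a dict with "color" (384x512x3 uint8, red, green, blue), "fx", "fy", "cx", "cy" (pixels), "dist_coeffs" ([k1, k2, p1, p2, k3] as OpenCV has them; the pictures are not rectified), "eye" and "orientation" of the camera in the world. Camera axes: x right, y down, z forward; pixel columns grow to the right and rows downward; lengths in m; the calibration is good to about 2 mm. A picture is of the moment at which its call begins. There is no depth.
- bot.job_done(): hands the job in; it is judged then, once.
The state is a dict: "clock": time; "qpos": joint angles; "qd": joint speeds; "joint_efforts": joint torques, N m; "position": TCP position; "tool_rot": TCP orientation; "force": force on the tool from outside, world axes, zero at the start; "moment": the same for the moment, N m; "grip_width": finger opening in m; "finger_force": force on a finger pad.
Only numpy, scipy, OpenCV 4.12 (cv2) and the standard library are available. Lean on these libraries where they do the work, as an engineer would, in place of code of your own. Each camera call takes 0.05 s, during which the arm holds its last target. There are 200 camera calls.

## Working session

There is one attempt and no reset: what is moved stays moved. The work goes in short steps, Python scripts to look and compute and a tool call to move; the robot and the scene stay as the last step left them, time stands still between calls to the robot, and variables do not carry over. Pictures are saved under pics/ and viewed, at most 10 in all, crops included, and the job is handed in when it is done.

Besides the shell and the picture viewer there is one more tool, called after "Call:" by a JSON object that holds its "method" and its "body". send_rows: Moves the arm, as the interface text tells. Its arguments: {"type":"object","properties":{"plan":{"type":"string"},"grip_force":{"type":"number"}},"required":["plan"]}

```bash
mkdir -p pics; ls
cat > h.py <<'E'
import numpy as np, cv2
from workcell import observe, imaging, bot
from scipy.spatial.transform import Rotation as R
def grab(n,save=None):
    f=imaging.grab_frame(n)
    if save: cv2.imwrite('pics/'+save,cv2.cvtColor(f['color'],cv2.COLOR_RGB2BGR))
    return f
def rot(f):
    o=np.array(f['orientation'],float)
    return o if o.shape==(3,3) else R.from_euler('xyz',o).as_matrix()
def K(f): return np.array([[f['fx'],0,f['cx']],[0,f['fy'],f['cy']],[0,0,1]])
def ray(f,px):
    u=cv2.undistortPoints(np.array(px,float).reshape(-1,1,2),K(f),np.array(f['dist_coeffs'])).reshape(-1,2)
    return np.c_[u,np.ones(len(u))]@rot(f).T
def onz(f,px,z):
    d=ray(f,px); e=np.array(f['eye']); return e+d*((z-e[2])/d[:,2])[:,None]
def proj(f,P):
    Rm=rot(f).T; return cv2.projectPoints(np.array(P,float).reshape(-1,1,3),cv2.Rodrigues(Rm)[0],-Rm@np.array(f['eye']),K(f),np.array(f['dist_coeffs']))[0].reshape(-1,2)
E
python3 - <<'E'
from h import *
for n in('side','top'):
    f=grab(n,n+'0.png'); print(n,f['eye'],f['orientation'],f['fx'])
    im=cv2.imread('pics/%s0.png'%n)
    cv2.imwrite('pics/%s0b.png'%n,cv2.resize(im,(800,600),interpolation=cv2.INTER_CUBIC))
print(bot.tcp_to_grasp); s=observe();print(s)
E
```

```text
pics
side [ 0.24509231 -0.74788712  0.95142369] [-2.43935962e+00  2.38092955e-03 -3.84205101e-01] 486.51974409948866
top [ 0.41165106 -0.05589917  1.01159783] [-3.01903398 -0.0193237  -1.56507023] 415.9750762280262
0.0187
{'clock': 0.1, 'qpos': array([-1.3041965 ,  0.52199308, -0.03632482,  1.59990743,  0.0211918 ,
        1.02108176, -0.11279204]), 'qd': array([ 0.00088172, -0.00225751, -0.00129648, -0.0029938 , -0.00108926,
       -0.00110936,  0.00010068]), 'joint_efforts': array([ 4.69862774e-03, -9.28474689e+01,  1.98421754e+00, -3.70520067e+01,
        1.81209639e-02,  5.45276154e-03, -5.40922076e-05]), 'position': array([0.20646953, 0.58957597, 0.19267483]), 'tool_rot': array([-3.14058958e+00,  6.26098249e-05,  2.80478250e+00]), 'force': array([-0.34867859, -0.28693875,  0.65709891]), 'moment': array([ 0.01027752, -0.00059408,  0.03952398]), 'finger_force': 0.0, 'grip_width': 0.08505275168986595}
```

View pics/top0b.png

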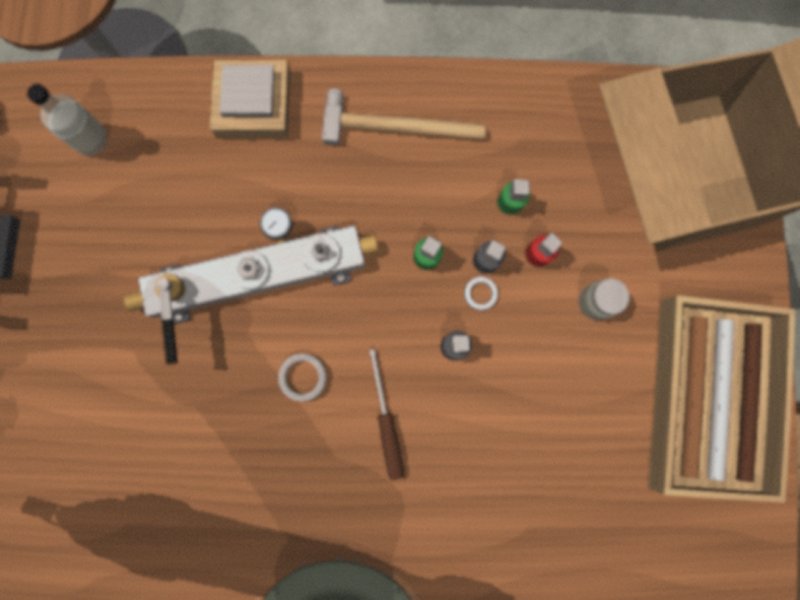

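View pics/side0b.png

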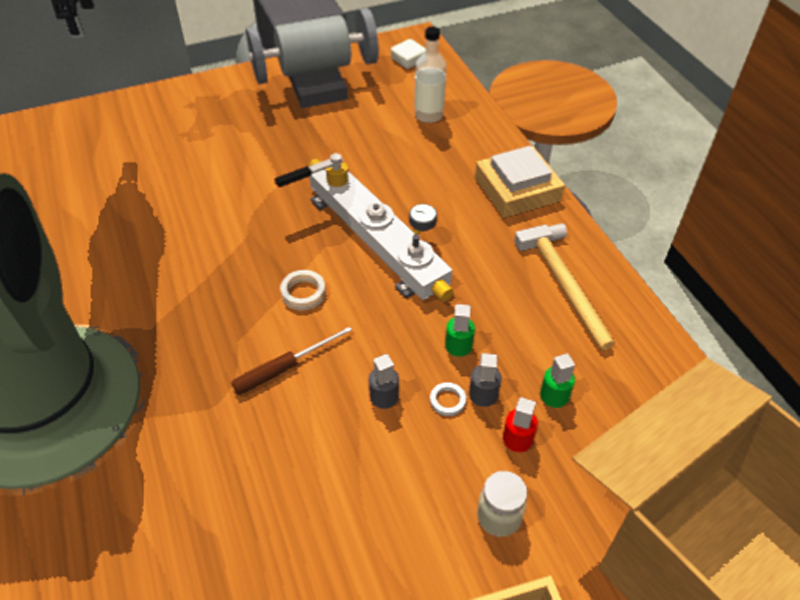

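Top view (800x600 scale) shows the lever sleeve at about (170,340), its pivot at (163,288), the near nut at (250,268) with a short stud, and the far nut at (322,250). The dark sockets' adapters are at (496,250) and (461,344), with the ring at (481,293). The side view agrees: adapters at (488,362) and (384,369). Next I'll measure from zoomed crops.

Run:
```python
import cv2,numpy as np
t=cv2.imread('pics/top0.png');s=cv2.imread('pics/side0.png')
def c(im,x,y,w,h): return cv2.resize(im[y:y+h,x:x+w],(400,300),interpolation=cv2.INTER_CUBIC)
cv2.imwrite('pics/c1.png',np.vstack([np.hstack([c(t,80,145,120,90),c(t,140,130,120,90)]),np.hstack([c(t,270,145,100,75),c(s,170,90,120,90)])]))
```

```text
(no output)
```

View pics/c1.png

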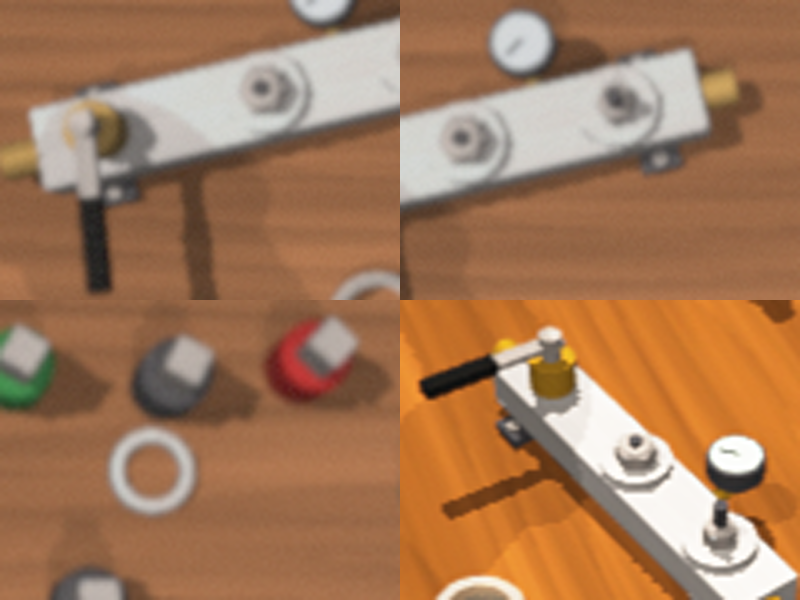

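The crop shows the near nut's stud as a short dark dot at crop (267,90), so that is the 30 mm nut. The far stud is tall. The bar corners, the lever cap at (82,125) and the sleeve (80-110, 198-292) are all clear.

Run:
```python
from h import *
T=grab('top');S=grab('side')
def tri(pt,ps):
    a,b=ray(T,[pt])[0],ray(S,[ps])[0]; A=np.c_[a,-b]; e1,e2=np.array(T['eye']),np.array(S['eye'])
    k=np.linalg.lstsq(A,e2-e1,rcond=None)[0]; p,q=e1+a*k[0],e2+b*k[1]; return (p+q)/2,np.linalg.norm(p-q)
c=onz(T,[(89,178),(93.5,202),(227.9,144.4),(232.4,169)],.045); print('bar',c.round(4))
m=(c[0]+c[1])/2;n=(c[2]+c[3])/2;print('axis ang (nuts->lever)',np.degrees(np.arctan2(*(m-n)[1::-1])),np.linalg.norm(m-n), 'ctr',(m+n)/2)
s2=lambda x,y:(170+(x-400)*.3,90+(y-300)*.3)
print('nut',onz(T,[(160.1,172)],.071), tri((160.1,172),s2(635,443)))
print('pivot',tri((104.6,182.5),s2(551,337)))
print('sleeve',onz(T,[(108.5,218.5)],.095),tri((108.5,218.5),s2(459,378)))
print('sleeve ends',onz(T,[(107.7,204.7),(109.5,232)],.095))
def adapt(f,c0,r):
    g=cv2.cvtColor(f['color'],cv2.COLOR_RGB2HSV); k=((g[...,1]<70)&(g[...,2]>115)).astype(np.uint8)
    x,y=int(c0[0]),int(c0[1]); M=np.zeros_like(k); M[y-r:y+r,x-r:x+r]=k[y-r:y+r,x-r:x+r]
    cs=cv2.findContours(M,cv2.RETR_EXTERNAL,cv2.CHAIN_APPROX_NONE)[0]; q=max(cs,key=cv2.contourArea)
    return q.reshape(-1,2).astype(float)
for t,s in(((317,160),(312,232)),((295,220),(246,236))):
    q=adapt(T,t,10); W=onz(T,q,.088)[:,:2]; r=cv2.minAreaRect((W*1000).astype(np.float32)); print('adapter top',r, cv2.minAreaRect(q.astype(np.float32)))
    q=adapt(S,s,11); W=onz(S,q,.088)[:,:2]; print('  side',cv2.minAreaRect((W*1000).astype(np.float32)))
```

```text
bar [[ 0.5607  0.3057  0.045 ]
 [ 0.5036  0.2917  0.045 ]
 [ 0.6439 -0.0241  0.045 ]
 [ 0.5846 -0.0355  0.045 ]]
axis ang (nuts->lever) 104.03002789235586 0.3386252712361968 ctr [0.57319713 0.13445252 0.045     ]
nut [[0.57171147 0.12997465 0.071     ]] (array([0.57265885, 0.12994753, 0.07021033]), np.float64(0.0016549886333428365))
pivot (array([0.54531974, 0.25075514, 0.09258148]), np.float64(0.004011339825765034))
sleeve [[0.46233833 0.23777177 0.095     ]] (array([0.46392945, 0.24130615, 0.08323741]), np.float64(0.0019382911524203706))
sleeve ends [[0.49308029 0.24092183 0.095     ]
 [0.43247258 0.23430534 0.095     ]]
adapter top ((600.67724609375, -227.49703979492188), (24.566078186035156, 23.32015037536621), 59.09516525268555) ((316.5735168457031, 159.54412841796875), (10.804409980773926, 9.946917533874512), 30.963754653930664)
  side ((593.7631225585938, -240.66592407226562), (42.862213134765625, 21.431455612182617), 57.7789192199707)
adapter top ((464.1164245605469, -175.87130737304688), (24.52039909362793, 24.6984806060791), 0.3222343623638153) ((294.5, 219.5), (11.0, 11.0), 90.0)
  side ((462.955322265625, -180.18618774414062), (22.769147872924805, 22.80902862548828), 4.08396053314209)
```

```bash
cat >> h.py <<'E'
def to(x,y,z,yaw):
    s=observe(); M=R.from_euler('xyz',s['tool_rot']); d=M.inv().apply(np.array([x,y,z])-s['position'])
    G=R.from_euler('xyz',[np.pi,0,np.radians(yaw)]); v=(M.inv()*G).as_rotvec(degrees=True)
    print('shift',d.round(4),'rot',v.round(1),'| at',s['position'].round(4),np.degrees(s['tool_rot']).round(1),'w',round(s['grip_width'],4),'F',s['force'].round(1),'t',round(s['clock'],2))
E
python3 - <<'E'
from h import *
to(.463,.2395,.15,186)
E
```

```text
shift [-0.3578 -0.2457  0.0431] rot [ -0.   -0.  -25.3] | at [0.2065 0.5897 0.1929] [-180.     0.   160.7] w 0.0857 F [ 0.4  0.1 -0.8] t 0.2
```

Call:
{"method": "send_rows", "body": {"plan": "-0.358 -0.246 0.043 0 0 -25.3 0.05;-0.358 -0.246 0.043 0 0 -25.3 0.05;-0.358 -0.246 0.043 0 0 -25.3 0.05;-0.358 -0.246 0.043 0 0 -25.3 0.05;-0.358 -0.246 0.043 0 0 -25.3 0.05;-0.358 -0.246 0.043 0 0 -25.3 0.05;-0.358 -0.246 0.043 0 0 -25.3 0.05;-0.358 -0.246 0.043 0 0 -25.3 0.05;-0.358 -0.246 0.043 0 0 -25.3 0.05;-0.358 -0.246 0.043 0 0 -25.3 0.05"}}

```text
clock: 1.03
position: [0.4523, 0.2534, 0.1521]
tool_rot: [3.142, 0.0, -3.037]
force: [1.6, 0.1, 0.4]
grip_width: 0.0499
finger_force: 0.0
```

Call:
{"method": "send_rows", "body": {"plan": "0 0 0 0 0 0 0.05;0 0 0 0 0 0 0.05;0 0 0 0 0 0 0.05"}}

```text
clock: 1.28
position: [0.4514, 0.2555, 0.1521]
tool_rot: [3.141, -0.0, -3.037]
force: [-0.4, 0.4, 0.2]
grip_width: 0.0499
finger_force: 0.0
```

Run:
```python
from h import *
to(.463,.2395,.07,186)
f=grab('side'); s=observe()
im=cv2.cvtColor(f['color'],cv2.COLOR_RGB2BGR); cv2.imwrite('pics/d1.png',cv2.resize(im[60:240,140:380],(800,600),interpolation=cv2.INTER_CUBIC))
```

```text
shift [-0.0099 -0.0171  0.0821] rot [ 0. -0. -0.] | at [0.4514 0.2555 0.1521] [ 180.   -0. -174.] w 0.0499 F [-0.4  0.4  0.2] t 1.28
```

View pics/d1.png

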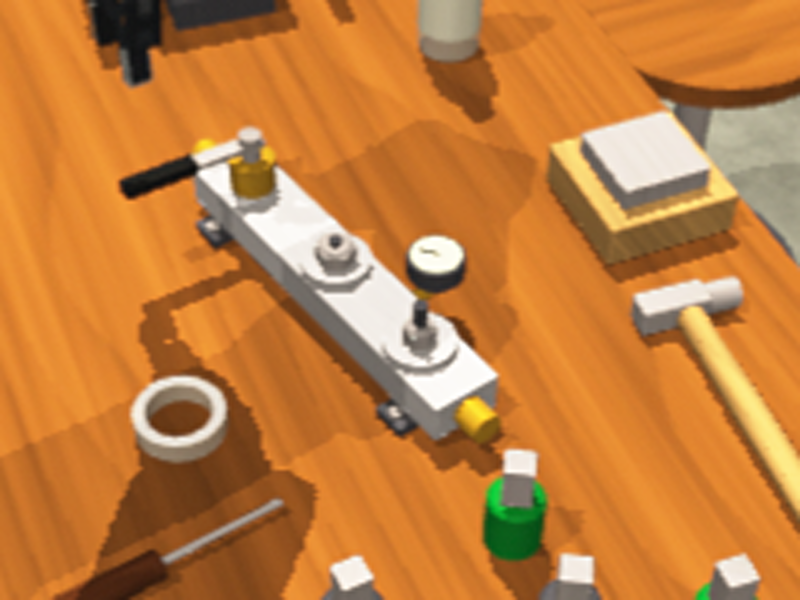

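Run:
```python
from h import *
f=grab('side');s=observe();p=s['position']
print(proj(f,[p,p+[0,0,.02],[.463,.2395,.089]])); print(180,84)
f=grab('top');print(proj(f,[p,[.463,.2395,.089]]))
im=cv2.cvtColor(f['color'],cv2.COLOR_RGB2BGR); cv2.imwrite('pics/d2.png',cv2.resize(im[120:270,40:240],(800,600),interpolation=cv2.INTER_CUBIC))
```

```text
[[178.0992735   90.74999242]
 [177.20346612  84.4924797 ]
 [186.99264117 112.28561829]]
180 84
[[ 91.06356473 222.25841329]
 [108.59090904 218.353617  ]]
```

View pics/d2.png

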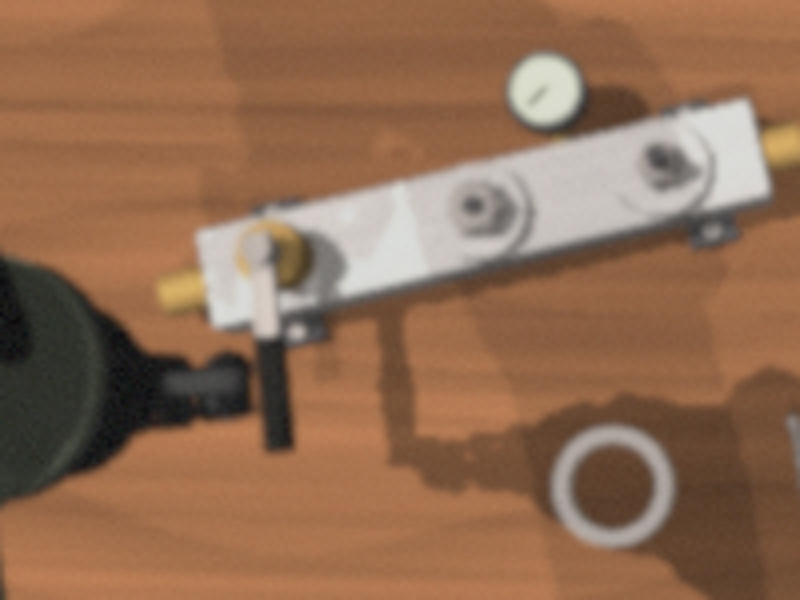

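The gripper is above and to the +y side of the sleeve: fingertips near crop (235,375), sleeve centre (275,395). This matches the projection, so I'll centre it, descend and grip.

Call:
{"method": "send_rows", "body": {"plan": "-0.01 -0.017 0 0 0 0 0.05;-0.01 -0.017 0.03 0 0 0 0.05;-0.01 -0.017 0.06 0 0 0 0.05;-0.01 -0.017 0.082 0 0 0 0.05;-0.01 -0.017 0.082 0 0 0 0.05;-0.01 -0.017 0.082 0 0 0 0.05", "grip_force": 25}}

```text
clock: 1.93
position: [0.4624, 0.24, 0.07]
tool_rot: [-3.141, -0.002, -3.035]
force: [1.2, -0.4, 0.3]
grip_width: 0.0501
finger_force: 0.0
```

Call:
{"method": "send_rows", "body": {"plan": "0 0 0 0 0 0 0.03;0 0 0 0 0 0 0.01;0 0 0 0 0 0 0.01;0 0 0 0 0 0 0.01;0 0 0 0 0 0 0.01"}}

```text
clock: 2.35
position: [0.4635, 0.2396, 0.0708]
tool_rot: [3.141, 0.001, -3.037]
force: [-0.1, -0.8, 0.1]
grip_width: 0.01
finger_force: 0.0
```

Run:
```python
from h import *
to(.463,.2395,.07,186)
s=observe()['position'][:2]
for pv in([.544,.248],[.543,.2465],[.545,.2505]):
    d=s-pv; print('r',np.hypot(*d),'a',194-np.degrees(np.arctan2(*d[::-1]))%360)
```

```text
shift [ 0.0005 -0.0001  0.0008] rot [0.  0.1 0. ] | at [0.4635 0.2396 0.0708] [ 1.80e+02  1.00e-01 -1.74e+02] w 0.01 F [-0.1 -0.8  0.1] t 2.35
r 0.08094390215556088 a 8.06488939227583
r 0.0798062401598203 a 9.061835153451739
r 0.08223158856236154 a 6.404137651185835
```

Run:
```python
from h import *
f=grab('side');g=grab('top')
c=lambda f,x,y:cv2.resize(cv2.cvtColor(f['color'][y:y+120,x:x+80],cv2.COLOR_RGB2BGR),(400,600),interpolation=cv2.INTER_CUBIC)
cv2.imwrite('pics/d3.png',np.hstack([c(f,140,50),c(g,60,140)]))
```

```text
(no output)
```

View pics/d3.png

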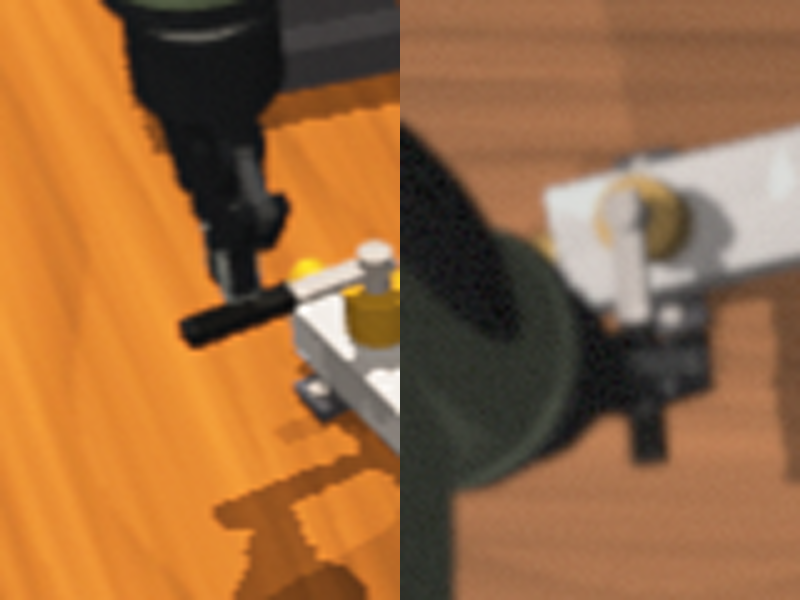

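Fingers end at the top of the sleeve (side crop (240,295)) and closed above it without contact. They stand about 20 mm higher than the TCP reading suggests. I'll reopen, go 20 mm lower and close again.

Call:
{"method": "send_rows", "body": {"plan": "0 0 0 0 0 0 0.05;0 0 0 0 0 0 0.05;0 0 0 0 0 0 0.05;0 0 0.01 0 0 0 0.05;0 0 0.02 0 0 0 0.05;0 0 0.02 0 0 0 0.05;0 0 0.02 0 0 0 0.01;0 0 0.02 0 0 0 0.01;0 0 0.02 0 0 0 0.01;0 0 0.02 0 0 0 0.01"}}

```text
clock: 3.28
position: [0.4633, 0.2397, 0.0504]
tool_rot: [3.141, 0.0, -3.036]
force: [-0.7, 0.8, -1.7]
grip_width: 0.0152
finger_force: 24.9
```

Run:
```python
from h import *
to(.463,.2395,.07,186)
f=grab('side');g=grab('top')
p=observe()['position'];print(proj(f,[p,p+[0,0,.02]]),proj(g,[p]))
c=lambda f,x,y:cv2.resize(cv2.cvtColor(f['color'][y:y+120,x:x+80],cv2.COLOR_RGB2BGR),(400,600),interpolation=cv2.INTER_CUBIC)
cv2.imwrite('pics/d4.png',np.hstack([c(f,140,50),c(g,60,140)]))
```

```text
shift [ 0.0003 -0.0001 -0.0196] rot [0. 0. 0.] | at [0.4633 0.2397 0.0504] [ 180.    0. -174.] w 0.0152 F [-0.7  0.8 -1.7] t 3.28
[[188.48420708 123.04883134]
 [187.76034479 117.51036514]] [[113.70413067 219.23068923]]
```

Gripped: width 15.2 mm, 25 N. Now I'll swing the lever 37° along its arc.

Call:
{"method": "send_rows", "body": {"plan": "-0.0004 0.0085 0 0 0 6 0.01;-0.0018 0.0169 0 0 0 12 0.01;-0.004 0.0251 0 0 0 18 0.01;-0.007 0.033 0 0 0 24 0.01;-0.0109 0.0406 0 0 0 30 0.01;-0.0163 0.0488 0 0 0 37 0.01;-0.0163 0.0488 0 0 0 37 0.01;-0.0163 0.0488 0 0 0 37 0.01;-0.0163 0.0488 0 0 0 37 0.01;-0.0163 0.0488 0 0 0 37 0.01"}}

```text
clock: 4.22
position: [0.4731, 0.2915, 0.0503]
tool_rot: [3.141, -0.002, 2.602]
force: [-8.0, 9.1, 3.0]
grip_width: 0.0151
finger_force: 24.8
```

Run:
```python
from h import *
to(.463,.2395,.07,149)
s=observe()['position'][:2]
for pv in([.544,.248],[.543,.2465],[.545,.2505]):
    d=s-pv; print('r',np.hypot(*d),'a',194-np.degrees(np.arctan2(*d[::-1]))%360)
```

```text
shift [-0.018  -0.0498 -0.0198] rot [ 0.  -0.1  0.1] | at [0.4731 0.2915 0.0503] [ 1.800e+02 -1.000e-01  1.491e+02] w 0.0151 F [-8.   9.1  3. ] t 4.22
r 0.08320745027865584 a 45.526553892460555
r 0.08315890820178015 a 46.76786263903668
r 0.08279515838999618 a 43.689699401383194
```

Lever is at about 45°. Release, lift, and check it.

Call:
{"method": "send_rows", "body": {"plan": "0 0 0 0 0 0 0.05;0 0 0 0 0 0 0.05;0 0 0 0 0 0 0.05;0 0 -0.04 0 0 0 0.05;0 0 -0.08 0 0 0 0.05;0 0 -0.11 0 0 0 0.05;0 0 -0.11 0 0 0 0.05"}}

```text
clock: 4.8
position: [0.4769, 0.2907, 0.1658]
tool_rot: [3.134, 0.003, 2.599]
force: [0.4, 0.9, 1.3]
grip_width: 0.05
finger_force: 0.0
```

Run:
```python
from h import *
to(.4635,-.177,.15,180)
to(.4635,-.177,.15,90)
```

```text
shift [-0.2298 -0.4076  0.0136] rot [  0.4   0.3 -31.1] | at [0.4769 0.2907 0.1658] [179.6   0.2 148.9] w 0.05 F [0.4 0.9 1.3] t 4.8
shift [-0.2298 -0.4076  0.0136] rot [ 0.5 -0.1 58.9] | at [0.4769 0.2907 0.1658] [179.6   0.2 148.9] w 0.05 F [0.4 0.9 1.3] t 4.8
```

Call:
{"method": "send_rows", "body": {"plan": "-0.23 -0.408 0.01 0 0 -31 0.05;-0.23 -0.408 0.01 0 0 -31 0.05;-0.23 -0.408 0.01 0 0 -31 0.05;-0.23 -0.408 0.01 0 0 -31 0.05;-0.23 -0.408 0.01 0 0 -31 0.05;-0.23 -0.408 0.01 0 0 -31 0.05;-0.23 -0.408 0.01 0 0 -31 0.05;-0.23 -0.408 0.01 0 0 -31 0.05;-0.23 -0.408 0.01 0 0 -31 0.05;-0.23 -0.408 0.01 0 0 -31 0.05"}}

```text
clock: 5.63
position: [0.4624, -0.1235, 0.1515]
tool_rot: [-3.141, 0.001, 3.141]
force: [1.4, -0.4, -1.1]
grip_width: 0.0501
finger_force: 0.0
```

Run:
```python
from h import *
to(.4635,-.177,.15,180)
T=grab('top');S=grab('side')
p=observe()['position']
a=lambda f,x,y,w,h,W,H:cv2.resize(cv2.cvtColor(f['color'][y:y+h,x:x+w],cv2.COLOR_RGB2BGR),(W,H),interpolation=cv2.INTER_CUBIC)
cv2.imwrite('pics/e1.png',np.vstack([np.hstack([a(T,80,150,120,90,400,300),a(T,240,170,120,90,400,300)]),np.hstack([a(S,170,85,120,90,400,300),a(S,200,160,120,90,400,300)])]))
print(proj(T,[p]),proj(S,[p]))
```

```text
shift [-0.0011 -0.0535  0.0015] rot [-0.  0. -0.] | at [ 0.4624 -0.1235  0.1515] [-180.    0.  180.] w 0.0501 F [ 1.4 -0.4 -1.1] t 5.63
[[275.48605506 218.75163965]] [[235.17280117 196.02223558]]
```

View pics/e1.png

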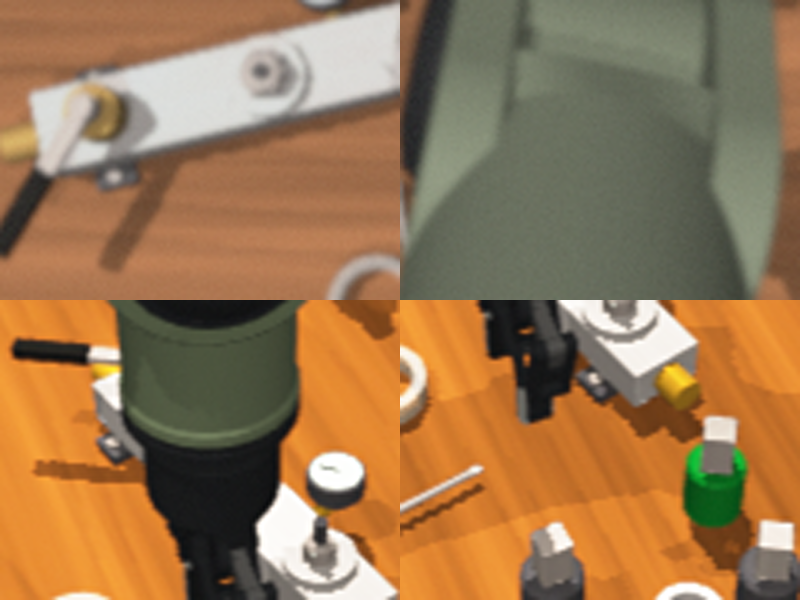

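Lever is at 45° in the top crop: cap at (88,105), sleeve at (22,215). The side crop shows socket A's top face at (553,541) and B's at (775,535). The fingertip midpoint is about 9 px (about 25 mm) above the projected TCP.

Run:
```python
from h import *
S=grab('side');print(onz(S,[(245.9,232.3),(312.5,230.5)],.088))
to(.4635,-.1775,.09,180)
```

```text
[[ 0.4642541  -0.18220329  0.088     ]
 [ 0.59959546 -0.23202654  0.088     ]]
shift [-0.0015 -0.0528  0.0614] rot [-0.1 -0.  -0.4] | at [ 0.4623 -0.1247  0.1514] [-179.9   -0.   179.6] w 0.0505 F [ 0.4  0.2 -1. ] t 5.78
```

Call:
{"method": "send_rows", "body": {"plan": "-0.002 -0.035 0 0 0 0 0.04;-0.002 -0.0543 0 0 0 0 0.04;-0.002 -0.0543 0 0 0 0 0.04;-0.002 -0.0543 0.03 0 0 0 0.04;-0.002 -0.0543 0.06 0 0 0 0.04;-0.002 -0.0543 0.08 0 0 0 0.04;-0.002 -0.0543 0.095 0 0 0 0.04;-0.002 -0.0543 0.1 0 0 0 0.04;-0.002 -0.0543 0.1 0 0 0 0.04"}}

```text
clock: 6.53
position: [0.4645, -0.1745, 0.0506]
tool_rot: [3.141, -0.002, -3.141]
force: [0.9, 0.3, -1.0]
grip_width: 0.0394
finger_force: 0.0
```

Call:
{"method": "send_rows", "body": {"plan": "0 0 0.003 0 0 0 0.04;0 0 0.006 0 0 0 0.04;0 0 0.008 0 0 0 0.04;0 0 0.008 0 0 0 0.04"}}

```text
clock: 6.87
position: [0.4652, -0.1754, 0.0436]
tool_rot: [-3.141, 0.001, -3.142]
force: [-0.8, -1.0, -0.7]
grip_width: 0.0398
finger_force: 0.0
```

Call:
{"method": "send_rows", "body": {"plan": "0 -0.003 0.003 0 0 0 0.04;0 -0.003 0.006 0 0 0 0.04;0 -0.003 0.008 0 0 0 0.04;0 -0.003 0.008 0 0 0 0.04"}}

```text
clock: 7.2
position: [0.4647, -0.1784, 0.035]
tool_rot: [3.141, -0.001, 3.141]
force: [0.2, -0.6, 0.4]
grip_width: 0.0399
finger_force: 0.0
```

Call:
{"method": "send_rows", "body": {"plan": "0 0 0.003 0 0 0 0.04;0 0 0.005 0 0 0 0.04;0 0 0.005 0 0 0 0.04"}}

```text
clock: 7.45
position: [0.4648, -0.1784, 0.03]
tool_rot: [3.141, -0.0, -3.141]
force: [-0.4, 0.1, 0.1]
grip_width: 0.0401
finger_force: 0.0
```

Call:
{"method": "send_rows", "body": {"plan": "0 0 0 0 0 0 0.015;0 0 0 0 0 0 0.015;0 0 0 0 0 0 0.015;0 0 0 0 0 0 0.015;0 0 0 0 0 0 0.015", "grip_force": 60}}

```text
clock: 7.87
position: [0.4651, -0.1785, 0.0305]
tool_rot: [-3.141, 0.0, -3.142]
force: [-0.4, 0.7, 4.7]
grip_width: 0.0209
finger_force: 58.2
```

Call:
{"method": "send_rows", "body": {"plan": "0 0 -0.003 0 0 0 0.015;0 0 -0.006 0 0 0 0.015;0 0 -0.006 0 0 0 0.015;0 0 -0.006 0 0 0 0.015"}}

```text
clock: 8.2
position: [0.465, -0.1785, 0.0365]
tool_rot: [-3.142, 0.0, 3.142]
force: [-0.2, 0.7, -3.1]
grip_width: 0.0208
finger_force: 58.2
```

Grip is firm and the socket's weight shows. Lift and carry to above the nut.

Call:
{"method": "send_rows", "body": {"plan": "0 0 -0.04 0 0 0 0.015;0 0 -0.08 0 0 0 0.015;0 0 -0.12 0 0 0 0.015;0 0 -0.12 0 0 0 0.015"}}

```text
clock: 8.53
position: [0.4678, -0.1796, 0.1626]
tool_rot: [-3.14, 0.008, 3.141]
force: [0.9, 0.3, -3.4]
grip_width: 0.0213
finger_force: 59.6
```

Run:
```python
from h import *
to(.572,.130,.155,194)
S=grab('side');T=grab('top')
print('gauge',onz(T,[(176.6,142.7)],.09),onz(S,[(423*.64,214*.64)],.09))
a=lambda f,x,y,w,h,W,H:cv2.resize(cv2.cvtColor(f['color'][y:y+h,x:x+w],cv2.COLOR_RGB2BGR),(W,H),interpolation=cv2.INTER_CUBIC)
p=observe()['position'];print(proj(S,[p,p-[0,0,.0305]]))
cv2.imwrite('pics/f1.png',np.hstack([a(S,190,110,120,150,400,500),a(T,250,150,120,150,400,500)]))
```

```text
shift [-0.104   0.3097  0.0079] rot [ -0.2   0.5 -14. ] | at [ 0.4678 -0.1796  0.1626] [-179.9    0.5  180. ] w 0.0213 F [ 0.9  0.3 -3.4] t 8.53
gauge [[0.63619254 0.09096513 0.09      ]] [[0.6319309  0.06714022 0.09      ]]
[[245.597787   211.22283807]
 [245.7105562  220.06994089]]
```

View pics/f1.png

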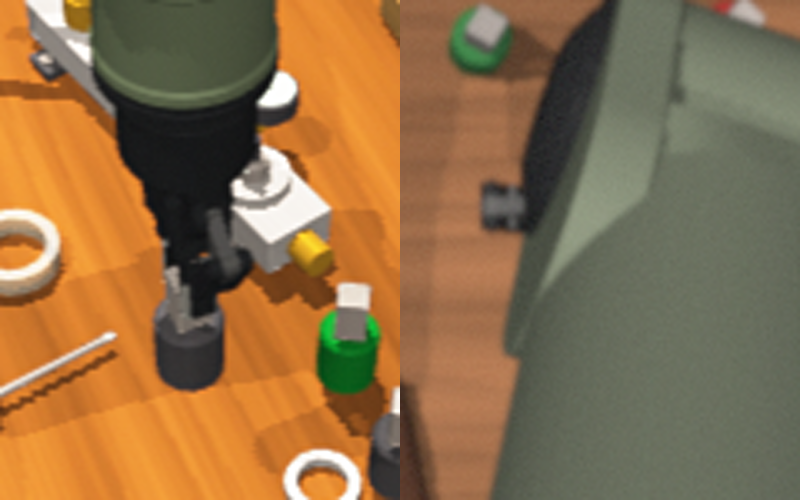

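Socket hangs upright in the fingers: side crop rim centre about (190,363), within about 1 px of the projection. The gauge is low, so it is no obstacle. Carry it over.

Call:
{"method": "send_rows", "body": {"plan": "-0.104 0.31 0 0 0 -14 0.015;-0.104 0.31 0 0 0 -14 0.015;-0.104 0.31 0 0 0 -14 0.015;-0.104 0.31 0 0 0 -14 0.015;-0.104 0.31 0 0 0 -14 0.015;-0.104 0.31 0 0 0 -14 0.015;-0.104 0.31 0 0 0 -14 0.015;-0.104 0.31 0 0 0 -14 0.015;-0.104 0.31 0 0 0 -14 0.015;-0.104 0.31 0 0 0 -14 0.015"}}

```text
clock: 9.47
position: [0.5679, 0.1336, 0.1541]
tool_rot: [3.141, -0.003, -2.894]
force: [0.1, -0.8, -3.4]
grip_width: 0.0211
finger_force: 59.8
```

Run:
```python
from h import *
to(.572,.130,.115,194)
```

```text
shift [-0.0032 -0.0045  0.039 ] rot [ 0.  -0.2  0.2] | at [0.5679 0.1336 0.1541] [ 180.    -0.2 -165.8] w 0.0211 F [ 0.1 -0.8 -3.4] t 9.47
```

Call:
{"method": "send_rows", "body": {"plan": "-0.0055 -0.004 0.015 0 0 0 0.015;-0.0055 -0.004 0.03 0 0 0 0.015;-0.0055 -0.004 0.042 0 0 0 0.015;-0.0055 -0.004 0.044 0 0 0 0.015;-0.0055 -0.004 0.044 0 0 0 0.015"}}

```text
clock: 9.88
position: [0.5744, 0.1282, 0.1112]
tool_rot: [-3.141, -0.003, -2.898]
force: [0.5, -0.3, -2.4]
grip_width: 0.0212
finger_force: 59.7
```

Run:
```python
from h import *
to(.573,.131,.10,194)
S=grab('side');T=grab('top')
a=lambda f,x,y,w,h,W,H:cv2.resize(cv2.cvtColor(f['color'][y:y+h,x:x+w],cv2.COLOR_RGB2BGR),(W,H),interpolation=cv2.INTER_CUBIC)
cv2.imwrite('pics/f2.png',np.hstack([a(S,200,80,80,120,400,600),a(T,120,110,80,120,400,600)]))
print(proj(S,[[.573,.131,.053]]))
```

```text
shift [0.0006 0.003  0.0112] rot [-0.  -0.1 -0. ] | at [0.5744 0.1282 0.1112] [-1.80e+02 -1.00e-01 -1.66e+02] w 0.0212 F [ 0.5 -0.3 -2.4] t 9.88
[[240.27120999 137.42499259]]
```

View pics/f2.png

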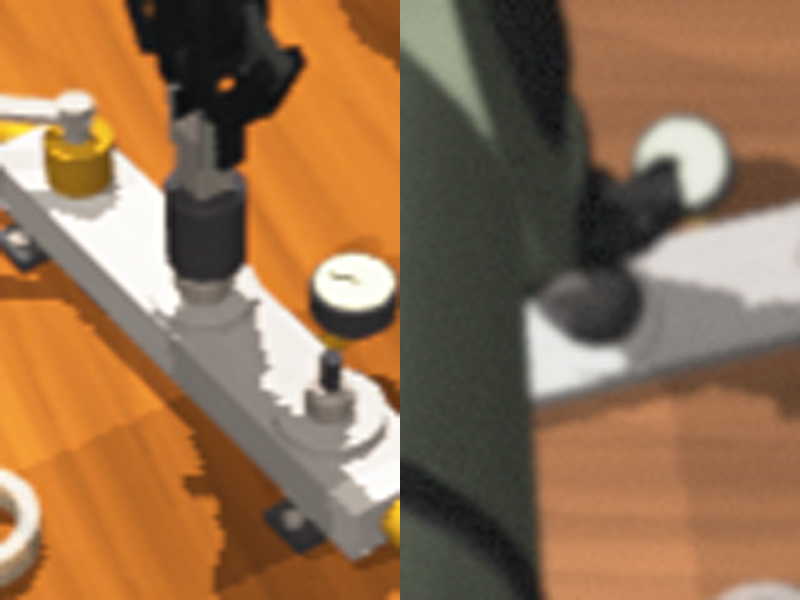

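Side crop: socket axis at x≈206 over the flange, whose middle is at about 208, so it is aligned to within a millimetre or two. Lower it and feel.

Call:
{"method": "send_rows", "body": {"plan": "0 0.0015 0.004 0 0 0 0.015;0 0.0015 0.008 0 0 0 0.015;0 0.0015 0.011 0 0 0 0.015;0 0.0015 0.014 0 0 0 0.015;0 0.0015 0.014 0 0 0 0.015"}}

```text
clock: 10.4
position: [0.5758, 0.1303, 0.0992]
tool_rot: [-3.141, 0.002, -2.898]
force: [-2.4, -2.7, 12.3]
grip_width: 0.0207
finger_force: 61.8
```

Call:
{"method": "send_rows", "body": {"plan": "0 0 0.002 0 0 0 0.015;0 0 0.004 0 0 0 0.015;0 0 0.005 0 0 0 0.015;0 0 0.005 0 0 0 0.015"}}

```text
clock: 10.73
position: [0.5794, 0.1308, 0.0976]
tool_rot: [-3.141, 0.01, -2.898]
force: [1.3, -4.1, 48.2]
grip_width: 0.0208
finger_force: 64.5
```

Call:
{"method": "send_rows", "body": {"plan": "0 0 -0.004 0 0 0 0.015;0 0 -0.004 0 0 7 0.015;0 0 -0.004 0 0 14 0.015;0 0 -0.004 0 0 21 0.015;0 0 -0.004 0 0 28 0.015;0 0 -0.004 0 0 34 0.015;0 0 -0.004 0 0 34 0.015"}}

```text
clock: 11.32
position: [0.5754, 0.1311, 0.0976]
tool_rot: [3.141, 0.001, 2.788]
force: [2.4, 1.4, 0.8]
grip_width: 0.0205
finger_force: 59.5
```

Run:
```python
from h import *
to(.5745,.130,.0965,164)
```

```text
shift [ 0.0004 -0.0014  0.0011] rot [ 0.   0.1 -4.3] | at [0.5754 0.1311 0.0976] [1.799e+02 1.000e-01 1.597e+02] w 0.0205 F [2.4 1.4 0.8] t 11.32
```

Call:
{"method": "send_rows", "body": {"plan": "0 0 0.002 0 0 0 0.015;0 0 0.002 0 0 -5 0.015;0 0 0.002 0 0 -10 0.015;0 0 0.002 0 0 -10 0.015"}}

```text
clock: 11.65
position: [0.5766, 0.1315, 0.0968]
tool_rot: [3.139, 0.003, 2.978]
force: [0.6, 4.0, 16.2]
grip_width: 0.0207
finger_force: 61.8
```

Call:
{"method": "send_rows", "body": {"plan": "0 0 0 0 0 -6 0.015;0 0 0 0 0 -12 0.015;0 0 0 0 0 -18 0.015;0 0 0 0 0 -24 0.015;0 0 0 0 0 -28 0.015;0 0 0 0 0 -28 0.015"}}

```text
clock: 12.15
position: [0.5768, 0.1323, 0.0969]
tool_rot: [3.14, 0.005, -2.817]
force: [2.2, 7.1, 13.8]
grip_width: 0.0211
finger_force: 62.1
```

Call:
{"method": "send_rows", "body": {"plan": "-0.002 0.0025 0.001 0 0 0 0.015;-0.002 0.0025 0.001 0 0 4 0.015;-0.002 0.0025 0.001 0 0 4 0.015;-0.002 0.0025 0.001 0 0 10 0.015;-0.002 0.0025 0.001 0 0 16 0.015;-0.002 0.0025 0.001 0 0 22 0.015;-0.002 0.0025 0.001 0 0 28 0.015;-0.002 0.0025 0.001 0 0 34 0.015;-0.002 0.0025 0.001 0 0 38 0.015;-0.002 0.0025 0.001 0 0 38 0.015"}}

```text
clock: 12.98
position: [0.5775, 0.1329, 0.0964]
tool_rot: [3.14, 0.003, 2.791]
force: [-4.9, -3.5, 31.5]
grip_width: 0.0208
finger_force: 63.4
```

Swept through both hex phases under load and it stays about 13.5 mm above the flange, so socket A does not fit. Return it to its place.

Call:
{"method": "send_rows", "body": {"plan": "0 0 -0.03 0 0 0 0.015;0 0 -0.06 0 0 0 0.015;0 0 -0.065 0 0 0 0.015;0 0 -0.065 0 0 0 0.015"}}

```text
clock: 13.32
position: [0.577, 0.1334, 0.161]
tool_rot: [3.14, 0.002, 2.796]
force: [-0.3, -0.4, -3.7]
grip_width: 0.0206
finger_force: 60.3
```

Run:
```python
from h import *
to(.465,-.1785,.155,180)
```

```text
shift [-0.0004 -0.3314  0.0054] rot [  0.1   0.2 -19.8] | at [0.577  0.1334 0.161 ] [1.799e+02 1.000e-01 1.602e+02] w 0.0206 F [-0.3 -0.4 -3.7] t 13.32
```

Call:
{"method": "send_rows", "body": {"plan": "0 -0.331 0.005 0 0 -20 0.015;0 -0.331 0.005 0 0 -20 0.015;0 -0.331 0.005 0 0 -20 0.015;0 -0.331 0.005 0 0 -20 0.015;0 -0.331 0.005 0 0 -20 0.015;0 -0.331 0.005 0 0 -20 0.015;0 -0.331 0.005 0 0 -20 0.015;0 -0.331 0.005 0 0 -20 0.015;0 -0.331 0.005 0 0 -20 0.015;0 -0.331 0.005 0 0 -20 0.015"}}

```text
clock: 14.15
position: [0.4611, -0.1796, 0.1532]
tool_rot: [-3.141, -0.002, 3.14]
force: [0.4, 1.9, -3.2]
grip_width: 0.0207
finger_force: 60.6
```

Run:
```python
from h import *
to(.465,-.1785,.04,180)
```

```text
shift [-0.0041  0.0012  0.1132] rot [-0.  -0.1 -0.1] | at [ 0.4611 -0.1796  0.1532] [-1.800e+02 -1.000e-01  1.799e+02] w 0.0207 F [ 0.4  1.9 -3.2] t 14.15
```

Call:
{"method": "send_rows", "body": {"plan": "-0.004 0 0.03 0 0 0 0.015;-0.004 0 0.06 0 0 0 0.015;-0.004 0 0.09 0 0 0 0.015;-0.004 0 0.108 0 0 0 0.015;-0.004 0 0.113 0 0 0 0.015;-0.004 0 0.117 0 0 0 0.015;-0.004 0 0.12 0 0 0 0.015;-0.004 0 0.12 0 0 0 0.015"}}

```text
clock: 14.82
position: [0.4673, -0.1774, 0.0347]
tool_rot: [-3.142, 0.001, -3.141]
force: [-0.8, -0.2, -2.6]
grip_width: 0.0207
finger_force: 60.6
```

Call:
{"method": "send_rows", "body": {"plan": "0 0 0.001 0 0 0 0.015;0 0 0.002 0 0 0 0.015;0 0 0.003 0 0 0 0.015;0 0 0.003 0 0 0 0.015"}}

```text
clock: 15.15
position: [0.467, -0.1776, 0.0316]
tool_rot: [-3.141, 0.0, -3.141]
force: [0.8, 0.8, -4.0]
grip_width: 0.0207
finger_force: 60.6
```

Call:
{"method": "send_rows", "body": {"plan": "0 0 0.001 0 0 0 0.015;0 0 0.0017 0 0 0 0.015;0 0 0.0017 0 0 0 0.015"}}

```text
clock: 15.4
position: [0.467, -0.1777, 0.0301]
tool_rot: [-3.142, 0.001, 3.142]
force: [-1.5, 1.0, 7.0]
grip_width: 0.0207
finger_force: 62.2
```

Touching the bench. Release, lift, look.

Call:
{"method": "send_rows", "body": {"plan": "0 0 0 0 0 0 0.028;0 0 0 0 0 0 0.045;0 0 0 0 0 0 0.045;0 0 0 0 0 0 0.045;0 0 -0.03 0 0 0 0.045;0 0 -0.07 0 0 0 0.045;0 0 -0.11 0 0 0 0.045;0 0 -0.125 0 0 0 0.045;0 0 -0.125 0 0 0 0.045"}}

```text
clock: 16.15
position: [0.4687, -0.1782, 0.1584]
tool_rot: [-3.14, 0.006, 3.141]
force: [1.1, 0.5, 0.7]
grip_width: 0.0448
finger_force: 0.0
```

Run:
```python
from h import *
for y in(148,149,150,151): 0
to(.600,-.230,.155,149)
to(.600,-.230,.155,239)
S=grab('side')
c=cv2.cvtColor(S['color'],cv2.COLOR_RGB2BGR); cv2.imwrite('pics/g1.png',cv2.resize(c[190:290,215:365],(750,500),interpolation=cv2.INTER_CUBIC))
print(observe()['qpos'])
```

```text
shift [-0.1313 -0.0518  0.0042] rot [ 0.   0.3 31. ] | at [ 0.4687 -0.1782  0.1584] [-179.9    0.3  180. ] w 0.0448 F [1.1 0.5 0.7] t 16.15
shift [-0.1313 -0.0518  0.0042] rot [ -0.2   0.3 -59. ] | at [ 0.4687 -0.1782  0.1584] [-179.9    0.3  180. ] w 0.0448 F [1.1 0.5 0.7] t 16.15
[ 0.10383833  0.37699766  0.18096604  1.97187463 -0.09318721  0.79695974
  1.90824288]
```

View pics/g1.png

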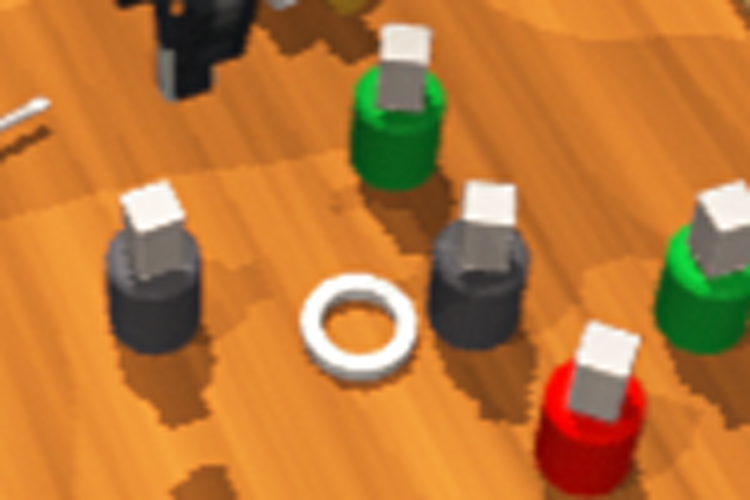

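Socket A stands upright in its place (side crop (155,290)), with ring, green and red look-alikes undisturbed. Socket B's adapter top is at (490,205).

Run:
```python
from h import *
S=grab('side');T=grab('top')
px=[(215+x/5,190+y/5) for x,y in[(467,182),(516,182),(517,228),(463,225)]]
W=onz(S,px,.088);print(W.round(4),W.mean(0)); 
for i in range(4): d=W[(i+1)%4]-W[i];print(np.degrees(np.arctan2(d[1],d[0])).round(1),np.linalg.norm(d).round(4))
print(onz(T,[(551*.64,243*.64),(431*.64,247*.64),(521*.64,187*.64),(481*.64,293*.64)],.088).round(3))
# red/green masks bottoms & dark bodies, top view
g=cv2.cvtColor(T['color'],cv2.COLOR_RGB2HSV)
k=((g[...,1]<70)&(g[...,2]>115)).astype(np.uint8); k[:, :300]=0;k[:,332:]=0;k[:145]=0;k[172:]=0
n,l,s,c=cv2.connectedComponentsWithStats(k);print(s[1:],c[1:],onz(T,c[1:],.088).round(4))
```

```text
[[ 0.5963 -0.2189  0.088 ]
 [ 0.616  -0.2269  0.088 ]
 [ 0.6053 -0.2487  0.088 ]
 [ 0.5845 -0.2386  0.088 ]] [ 0.60051558 -0.23330463  0.088     ]
-22.1 0.0213
-116.3 0.0243
154.1 0.0231
59.2 0.023
[[ 0.611 -0.311  0.088]
 [ 0.603 -0.134  0.088]
 [ 0.695 -0.269  0.088]
 [ 0.536 -0.207  0.088]]
[[320 149   1   1   1]
 [323 150   1   1   1]
 [327 151   2   3   3]
 [316 152   4   1   4]
 [321 152   1   1   1]
 [322 152   3   3   4]
 [317 154   2   1   2]
 [320 154   1   1   1]
 [326 155   2   2   3]
 [313 156  16  16  89]
 [322 157   2   1   2]
 [325 158   1   1   1]
 [314 162   4   8  12]
 [313 165   2   3   3]
 [312 169   1   1   1]] [[320.         149.        ]
 [323.         150.        ]
 [327.33333333 152.        ]
 [317.5        152.        ]
 [321.         152.        ]
 [323.25       153.25      ]
 [317.5        154.        ]
 [320.         154.        ]
 [326.33333333 155.33333333]
 [321.46067416 164.51685393]
 [322.5        157.        ]
 [325.         158.        ]
 [315.75       165.        ]
 [313.66666667 166.        ]
 [312.         169.        ]] [[ 0.6253 -0.2358  0.088 ]
 [ 0.6231 -0.2427  0.088 ]
 [ 0.6186 -0.2526  0.088 ]
 [ 0.6182 -0.2299  0.088 ]
 [ 0.6184 -0.238   0.088 ]
 [ 0.6155 -0.2431  0.088 ]
 [ 0.6136 -0.2298  0.088 ]
 [ 0.6137 -0.2356  0.088 ]
 [ 0.6108 -0.2501  0.088 ]
 [ 0.5893 -0.2385  0.088 ]
 [ 0.6068 -0.2412  0.088 ]
 [ 0.6045 -0.2469  0.088 ]
 [ 0.588  -0.2254  0.088 ]
 [ 0.5857 -0.2205  0.088 ]
 [ 0.5787 -0.2166  0.088 ]]
```

Call:
{"method": "send_rows", "body": {"plan": "-0.1313 -0.052 0 0 0 29 0.045;-0.1313 -0.052 0 0 0 29 0.045;-0.1313 -0.052 0 0 0 29 0.045;-0.1313 -0.052 0 0 0 29 0.045;-0.1313 -0.052 0 0 0 29 0.04;-0.1313 -0.052 0 0 0 29 0.04;-0.1313 -0.052 0 0 0 29 0.04;-0.1313 -0.052 0 0 0 29 0.04"}}

```text
clock: 16.97
position: [0.5972, -0.2293, 0.1543]
tool_rot: [-3.142, -0.001, 2.637]
force: [0.2, 0.2, -0.9]
grip_width: 0.0399
finger_force: 0.0
```

Run:
```python
from h import *
to(.600,-.230,.05,151)
```

```text
shift [-0.0029  0.0008  0.1043] rot [-0.  -0.1  0.1] | at [ 0.5972 -0.2293  0.1543] [-1.800e+02 -1.000e-01  1.511e+02] w 0.0399 F [ 0.2  0.2 -0.9] t 16.97
```

Call:
{"method": "send_rows", "body": {"plan": "-0.003 0.001 0.03 0 0 0 0.04;-0.003 0.001 0.06 0 0 0 0.04;-0.003 0.001 0.085 0 0 0 0.04;-0.003 0.001 0.1 0 0 0 0.04;-0.003 0.001 0.105 0 0 0 0.04;-0.003 0.001 0.105 0 0 0 0.04"}}

```text
clock: 17.47
position: [0.6003, -0.2299, 0.049]
tool_rot: [-3.141, -0.002, 2.636]
force: [0.0, -0.0, 0.4]
grip_width: 0.0401
finger_force: 0.0
```

Run:
```python
from h import *
to(.600,-.230,.031,151)
```

```text
shift [ 0.0002 -0.0002  0.018 ] rot [-0.  -0.1  0. ] | at [ 0.6003 -0.2299  0.049 ] [-1.80e+02 -1.00e-01  1.51e+02] w 0.0401 F [ 0.  -0.   0.4] t 17.47
```

Call:
{"method": "send_rows", "body": {"plan": "0 0 0.006 0 0 0 0.04;0 0 0.012 0 0 0 0.04;0 0 0.016 0 0 0 0.04;0 0 0.018 0 0 0 0.04;0 0 0.018 0 0 0 0.04"}}

```text
clock: 17.88
position: [0.6011, -0.2301, 0.0315]
tool_rot: [-3.142, -0.0, 2.636]
force: [-0.5, -0.1, 0.2]
grip_width: 0.0399
finger_force: 0.0
```

Call:
{"method": "send_rows", "body": {"plan": "0 0 0 0 0 0 0.015;0 0 0 0 0 0 0.015;0 0 0 0 0 0 0.015;0 0 0 0 0 0 0.015;0 0 0 0 0 0 0.015"}}

```text
clock: 18.3
position: [0.6016, -0.2304, 0.0322]
tool_rot: [3.141, 0.001, 2.635]
force: [-0.4, -0.3, 6.9]
grip_width: 0.0208
finger_force: 59.5
```

Run:
```python
from h import *
to(.577,.1325,.16,166)
```

```text
shift [ 0.1974  0.3055 -0.1279] rot [  0.    0.1 -15. ] | at [ 0.6016 -0.2304  0.0322] [1.80e+02 1.00e-01 1.51e+02] w 0.0208 F [-0.4 -0.3  6.9] t 18.3
```

Gripped socket B. Lift and carry.

Call:
{"method": "send_rows", "body": {"plan": "0 0 -0.03 0 0 0 0.015;0 0 -0.07 0 0 0 0.015;0 0 -0.11 0 0 0 0.015;0.05 0.08 -0.125 0 0 0 0.015;0.1 0.16 -0.125 0 0 -4 0.015;0.15 0.24 -0.125 0 0 -8 0.015;0.1975 0.3055 -0.125 0 0 -13 0.015;0.1975 0.3055 -0.125 0 0 -13 0.015;0.1975 0.3055 -0.125 0 0 -13 0.015;0.1975 0.3055 -0.125 0 0 -13 0.015"}}

```text
clock: 19.13
position: [0.5814, 0.0621, 0.1553]
tool_rot: [3.142, -0.0, 2.862]
force: [1.0, -0.8, -2.5]
grip_width: 0.0204
finger_force: 59.7
```

Call:
{"method": "send_rows", "body": {"plan": "0 0 0 0 0 0 0.015;0 0 0 0 0 0 0.015;0 0 0 0 0 0 0.015"}}

```text
clock: 19.38
position: [0.582, 0.0599, 0.1551]
tool_rot: [-3.141, -0.0, 2.863]
force: [-0.2, -1.0, -3.1]
grip_width: 0.0206
finger_force: 59.8
```

Run:
```python
from h import *
to(.577,.1325,.11,164)
```

```text
shift [0.0247 0.0684 0.0451] rot [-0. -0.  0.] | at [0.582  0.0599 0.1551] [-180.   -0.  164.] w 0.0206 F [-0.2 -1.  -3.1] t 19.38
```

Call:
{"method": "send_rows", "body": {"plan": "0.0125 0.034 0 0 0 0 0.015;0.025 0.068 0 0 0 0 0.015;0.025 0.068 0 0 0 0 0.015;0.025 0.068 0.02 0 0 0 0.015;0.025 0.068 0.04 0 0 0 0.015;0.025 0.068 0.045 0 0 0 0.015;0.025 0.068 0.045 0 0 0 0.015;0.025 0.068 0.045 0 0 0 0.015"}}

```text
clock: 20.05
position: [0.5772, 0.1314, 0.1107]
tool_rot: [-3.141, 0.0, 2.861]
force: [-0.2, -0.6, -2.6]
grip_width: 0.0207
finger_force: 60.0
```

Run:
```python
from h import *
to(.577,.1325,.11,164)
```

```text
shift [0.0005 0.001  0.0007] rot [-0.   0.  -0.1] | at [0.5772 0.1314 0.1107] [-180.     0.   163.9] w 0.0207 F [-0.2 -0.6 -2.6] t 20.05
```

Call:
{"method": "send_rows", "body": {"plan": "0 0.001 0.004 0 0 0 0.015;0 0.001 0.008 0 0 0 0.015;0 0.001 0.011 0 0 0 0.015;0 0.001 0.013 0 0 0 0.015;0 0.001 0.013 0 0 0 0.015"}}

```text
clock: 20.47
position: [0.5776, 0.1334, 0.0978]
tool_rot: [3.141, 0.001, 2.862]
force: [-2.5, -1.1, 9.5]
grip_width: 0.0204
finger_force: 61.7
```

Contact at the nut top. Sweep yaw under light load.

Call:
{"method": "send_rows", "body": {"plan": "0 0 0.001 0 0 -4 0.015;0 0 0.001 0 0 -8 0.015;0 0 0.001 0 0 -12 0.015;0 0 0.001 0 0 -16 0.015;0 0 0.001 0 0 -20 0.015;0 0 0.001 0 0 -25 0.015;0 0 0.001 0 0 -30 0.015;0 0 0.001 0 0 -30 0.015"}}

```text
clock: 21.13
position: [0.5762, 0.1343, 0.0961]
tool_rot: [3.14, -0.001, -2.891]
force: [-3.6, 4.7, -0.1]
grip_width: 0.0207
finger_force: 60.4
```

Call:
{"method": "send_rows", "body": {"plan": "0 0 0.001 0 0 0 0.015;0 0 0.002 0 0 0 0.015;0 0 0.003 0 0 0 0.015;0 0 0.003 0 0 0 0.015"}}

```text
clock: 21.47
position: [0.5762, 0.1344, 0.0931]
tool_rot: [3.14, -0.001, -2.897]
force: [-4.7, 5.0, -1.3]
grip_width: 0.0207
finger_force: 60.6
```

It is going on at yaw 194°. Continue down, easing the side load.

Call:
{"method": "send_rows", "body": {"plan": "0.0005 0.0008 0.002 0 0 0 0.015;0.0005 0.0008 0.004 0 0 0 0.015;0.0005 0.0008 0.006 0 0 0 0.015;0.0005 0.0008 0.0075 0 0 0 0.015;0.0005 0.0008 0.0085 0 0 0 0.015;0.0005 0.0008 0.0085 0 0 0 0.015"}}

```text
clock: 21.97
position: [0.576, 0.1347, 0.0853]
tool_rot: [3.141, -0.0, -2.897]
force: [-7.8, 2.4, 13.1]
grip_width: 0.0206
finger_force: 62.2
```

Call:
{"method": "send_rows", "body": {"plan": "0.0005 0 0.001 0 0 0 0.015;0.0008 0 0.0015 0 0 0 0.015;0.0008 0 0.0015 0 0 0 0.015;0.0008 0 0.0015 0 0 0 0.015;0.0008 0 0.0015 0 0 0 0.015;0.0008 0 0.0015 0 0 0 0.015"}}

```text
clock: 22.47
position: [0.5762, 0.1348, 0.0851]
tool_rot: [3.141, 0.002, -2.897]
force: [-11.6, 2.6, 32.7]
grip_width: 0.0209
finger_force: 64.9
```

Run:
```python
from h import *
to(.576,.1345,.085,194)
T=grab('top');S=grab('side')
# lever black sleeve direction in top view
g=cv2.cvtColor(T['color'],cv2.COLOR_RGB2GRAY); k=(g<45).astype(np.uint8)
n,l,s,c=cv2.connectedComponentsWithStats(k)
for i in range(1,n):
    if s[i,4]>40 and c[i,0]<140 and 170<c[i,1]<250:
        p=np.argwhere(l==i)[:,::-1].astype(float); W=onz(T,p,.09)[:,:2]; u=np.linalg.svd(W-W.mean(0),full_matrices=False)[2][0]
        print('sleeve',s[i],W.mean(0).round(4),'lever deg',(194-np.degrees(np.arctan2(u[1],u[0])))%180)
# socket body in side view: dark neutral pixels near projected centre
q=proj(S,[[.575,.133,.053],[.575,.133,.103]]);print(q)
h=cv2.cvtColor(S['color'],cv2.COLOR_RGB2HSV); x0=int(q[0,0]); 
for y in range(int(q[1,1])-4,int(q[0,1])+12,2):
    r=S['color'][y,x0-14:x0+15].max(1); print(y,r[::2])
```

```text
shift [ 0.0002 -0.0002  0.0001] rot [0.1 0.1 0. ] | at [0.5762 0.1348 0.0851] [ 1.799e+02  1.000e-01 -1.660e+02] w 0.0209 F [-11.6   2.6  32.7] t 22.47
sleeve [ 76 188  66  48 423] [0.4994 0.2261] lever deg 133.64110357462062
[[240.69817413 136.74245426]
 [240.39702038 122.63826368]]
118 [253 253 253 242 215 100  99  91  81  19  31 154 213 229 232]
120 [253 253 253 255 167  96  99 108  96  66 124 218 205 222 232]
122 [252 253 253 246  96  96 100 115 107 109 108 130 210 207 229]
124 [252 252 253 240  59  57  99 116 107  92  55 100 219 204 217]
126 [253 252 253 238  46  51  50  69  54  51  53  80 227 215 207]
128 [253 253 253 238  38  54  59  62  62  57  47  73 228 221 208]
130 [253 253 253 240  34  45  49  49  50  48  43  73 230 224 217]
132 [252 253 253 242  34  45  48  47  48  48  41  77 231 227 223]
134 [252 252 253 241  40  46  49  49  49  47  42 115 239 228 225]
136 [253 252 253 243  41  46  50  49  48  47  41 113 246 230 226]
138 [249 253 253 246  48  46  49  47  49  46  39  95 248 243 230]
140 [143 249 237 250 133  48  48  46  46  45  75 145 136 226 244]
142 [138 142 201 172 163 136 112 101  99 132 148 133 136 246 245]
144 [136 138 135 148 131 138 148 150 151 143 130 135 151 247 244]
146 [137 136 138 116 145 135 138 139 139 134 144 145 142 226 244]
```

Call:
{"method": "send_rows", "body": {"plan": "0.0005 0 -0.001 0 0 0 0.015;0.0008 0 -0.0015 0 0 0 0.015;0.0008 0 -0.0015 0 0 0 0.015;0.0008 0 -0.0015 0 0 0 0.015;0.0008 0 -0.0015 0 0 0 0.015"}}

```text
clock: 22.98
position: [0.5753, 0.1345, 0.0852]
tool_rot: [3.141, 0.001, -2.897]
force: [-3.1, 4.4, 8.5]
grip_width: 0.0208
finger_force: 61.6
```

Run:
```python
from h import *
to(.576,.1345,.085,194)
S=grab('side')
q=proj(S,[[.4715,.292,.089]])[0].astype(int);print(q)
g=S['color'].max(2); k=np.zeros_like(g); k[q[1]-14:q[1]+14,q[0]-18:q[0]+18]=(g<60)[q[1]-14:q[1]+14,q[0]-18:q[0]+18]
n,l,s,c=cv2.connectedComponentsWithStats(k)
i=1+s[1:,4].argmax();p=np.argwhere(l==i)[:,::-1].astype(float);W=onz(S,p,.089)[:,:2];u=np.linalg.svd(W-W.mean(0),full_matrices=False)[2][0]
m=W.mean(0);print(s[i],m,'axis',(194-np.degrees(np.arctan2(u[1],u[0])))%180,'via pivot',[194-np.degrees(np.arctan2(*(m-v)[::-1])) for v in([.544,.248],[.546,.251])])
```

```text
shift [-0.0007 -0.0002  0.0002] rot [0.  0.1 0. ] | at [0.5753 0.1345 0.0852] [ 1.80e+02  1.00e-01 -1.66e+02] w 0.0208 F [-3.1  4.4  8.5] t 22.98
[184  99]
[174  97  22   7 106] [0.47268386 0.2903984 ] axis 44.57789916077073 via pivot [np.float64(44.73204659705854), np.float64(42.25255365494854)]
```

Lever is at about 44.6°. The socket is seated (rim at flange height within 0.3 mm, upright, 61 N grip, light downward load). Hand in.

```bash
python3 -c "
from h import *
print(bot.job_done())"
```

```text
the job is handed in; nothing more can be done
None
```

I set the lever at about 45° and seated the socket that fits fully down on the nut next to the lever, still gripped at about 60 N. The other socket stands upright on the bench where it started. The job is handed in, at about 23 s of the 64 s allowed; no verdict came back.

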